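# Slide the lid home on the stall's salsa warmer

### The arm

A 6-joint arm with a two-finger parallel gripper is mounted at the origin on the work surface. World frame = base frame: x ahead of the robot, y to its left, z up, the work surface at z = 0. Lengths are in m, angles in rad, forces in N, time in s.
With the tool pointing down it reaches from about 0.35 to 0.925 m from the base axis. Payload 6.4 kg.
Tool frame: the origin (TCP) lies midway between the tips of the shut fingers; the grasp point (between the pads) lies bot.grip_point_offset behind it (bot.grip_point_offset is the distance from the TCP to the grasp point, in m); z points along the fingers, y is the direction in which the jaws open and shut (so a half turn about z gives the same grasp; the last joint's range is limited). The gripper opens to 94 mm and grips with 3 to 60 N. Pads are 16 mm wide; open, the fingers measure 119 mm over their backs; the gripper's body (75 mm by 177 mm) begins 78 mm behind the grasp point.
Start: joints at [-1.304, 0.245, 1.558, -0, 1.339, -0.174], TCP at [0.277, -0.588, 0.205] pointing down, gripper open.
Joint ranges: [-3.13, 3.13], [-1.02, 2.26], [0.13, 2.54], [-0.95, 4.09], [0.21, 2.88], [-2.74, 2.74]. Speed limits (rad/s): [2.57, 2.57, 3.14, 3.14, 3.14, 3.14].

### API

Orientations are given as a rotation vector (axis times angle).
In Python, from station import bot gives the robot as it stands.
- The arm moves only by the tool carry_out, never from a script. Its argument "moves" is a list of rows, each a list of 7 numbers: the shift along the tool's x, y, z in mm, then the turn, a rotation vector about the tool's x, y, z in rad, then the opening, from 0 (shut) to 1 (fully open). A call has 1 to 10 rows; each row is the pose to reach, as a shift and turn from the pose commanded when the call began, along the tool's axes at that moment; what a row does not reach only later rows make up. A row lasts 1/10 s, in which the tool goes at most 50 mm and 8.59 degrees, less where a joint would pass 70% of its speed; a pose out of reach is approached as far as the arm can. A call with a gripper value outside its range is refused whole. The fingers move at their own pace and stop on an object; "squeeze" is the grip in N (left out, the last holds). Time passes only in rows, so rows that repeat a pose let the fingers close. It gives the time, the measured TCP pose, the force and the opening at its end, in the units of the state.
- bot.get_obs(): the state, without advancing time (a new reading comes with each control period).
- bot.snapshot(name): name is "scene" or "top"; returns (picture, depth): 480x640x3 uint8, red, green, blue; 480x640 float32, m along the optical axis (not along the pixel's ray), 0 where there is no reading.
- bot.camera_info(name): a dict with "vertical_fov" (degrees; the focal length in pixels is half the picture's height over the tangent of half this angle, whatever the lens; pixels are square), "cx", "cy" (the principal point, pixels), "position" and "rotation" of the camera in the world. Camera axes: x right, y down, z forward; pixel columns grow to the right and rows downward; lengths in m; the calibration is good to about 2 mm. A picture is of the moment at which its call begins. camera_info takes no time and is no camera call.
- bot.finish_job(): hands the job in, once; it reports no verdict.
The state is a dict: "clock": time; "qpos": joint angles; "dq": joint speeds; "joint_torque": joint torques, N m; "position": TCP position; "eef_rot": TCP orientation; "contact_force": force on the tool from outside, world axes, zero at the start; "moment": the same for the moment, N m; "gripper_width": opening from 0.0 (shut) to 1.0 (fully open).
Only numpy, scipy, OpenCV 4.12 (cv2) and the standard library are available. Lean on these libraries where they do the work, as an engineer would, in place of code of your own. Each camera call takes 0.05 s, during which the arm holds its last target.

### The job

Close the salsa warmer: slide the round lid by its knob across the steel deck, without lifting it off, until it drops into the round pocket at the other end, then press it down onto the rubber seat until it is fully home and flush with the deck. Do it gently, never forcing the lid against the warmer with more than 40 N, let go, and leave the bowl, jar, spoon and mug where they are.

Things in the scene. Friction and masses are not known exactly. Their poses are not given: they have to be found in the camera images.
- warmer: Fixed low steel food warmer, 240 mm (own x) by 436 mm (own y), deck 45 mm high. Origin: centre of its underside, on the table; z up. The +y half is plain flat deck, where the lid is parked; the -y half is a clamped steel panel, level with it, with one round pocket 143 mm wide. Height of lid_knob above this origin: 69 mm on the deck, 65 mm dropped in, 61 mm fully home and flush
- warmer_deck (a point): Middle of the deck's top, 45 mm above the warmer's origin; axes as the warmer's
- pocket_zone (a point): Deck-height point on the warmer's long centre line, 95 mm to -y of its middle; axes as the warmer's. The pocket's centre is on that line (own y) within 20 mm of this point either way: the panel is clamped differently each day and its place is not measured, so feel or look for it
- seat (a point): Point on the same line, 95 mm to -y, 4 mm below the deck: height of the black rubber seat ring inside the pocket. It stops the lid when it drops in, 4 mm down; pushed with about 8 N in all (lid's weight included) it sinks 4 mm more to a hard stop and stays down. Fixed mark: it tells the height at the start, not the pocket's place or the ring's motion
- lid_knob (a point): Middle of the loose lid's knob, on its axis, 24 mm above the lid's underside; z up. Lid: flat aluminium disc 140 mm wide, 8 mm thick, lower edge bevelled, 0.26 to 0.44 kg. Black round knob, 28 mm wide from 14 to 36 mm above the underside (20 mm neck below), flat top 14 mm above this point. Starts flat on the warmer's +y half; sliding it takes up to about 6 N
- bowl: White ceramic bowl standing on the table, rim 140 mm wide, 60 mm high; origin at the centre of its underside. Leave alone
- jar: Closed glass jar standing on the table, 70 mm wide, 100 mm high; origin at the centre of its underside. Leave alone
- spoon: Serving spoon lying on the table, 200 mm long; origin at the middle of its underside, own x along the spoon. Leave alone
- mug: Clay mug standing on the table, 80 mm wide, 90 mm high; origin at the centre of its underside. Leave alone
Things that resemble listed ones, but are neither listed nor needed, are in the scene too. What is meant by the part that bears lid_knob is not brown, and is the smaller of those in its own colour.

How it is judged:
On the way:
1. the lid has dropped into the pocket and lies level in it (z of lid_knob in the frame of warmer below 0.0668 m and angle between lid_knob's own z axis and vertical below 0.04 rad and y of lid_knob in the frame of warmer between -0.13 and -0.06 m), for 0.2 s.
At the end, for the whole second after the job is handed in: The lid lies in the pocket, pressed down flush with the deck (lid_knob within 58 to 62.5 mm above the warmer's origin, tilt under 0.025 rad, own x of the warmer within 6 mm of its centre line and own y between -70 and -120 mm) (z of lid_knob in the frame of warmer between 0.058 and 0.0625 m and angle between lid_knob's own z axis and vertical below 0.025 rad and y of lid_knob in the frame of warmer between -0.12 and -0.07 m and x of lid_knob in the frame of warmer between -0.006 and 0.006 m); the robot touches nothing.
It fails at once if the lid is lifted more than 15 mm off the deck (z of lid_knob in the frame of warmer above 0.084 m).
It fails at once if the lid is tipped by more than 0.3 rad (angle between lid_knob's own z axis and vertical above 0.3 rad).
It fails at once if the lid is forced against the warmer with more than 40 N (contact force between lid and warmer above 40 N).
It fails at once if the bowl, jar, spoon or mug is moved by more than 15 mm (distance of any of bowl, jar, spoon, mug from where it was at the start of the episode above 0.015 m).
It also fails if it takes over 64 s, if anything falls off the work surface, if the arm or the gripper's body presses on something with over 40 N, if the wrist force passes 120 N, or if a joint passes its speed limit or range.

## Working session

There is one attempt and no reset: what is moved stays moved. The work goes in short steps, Python scripts to look and compute and a tool call to move; the robot and the scene stay as the last step left them, time stands still between calls to the robot, and variables do not carry over. Pictures are saved under pics/ and viewed, and the job is handed in when it is done.

Besides the shell and the picture viewer there is one more tool, called after "Request:" as a command line: name --pt "numbers of a row" for each row, then --argument value for the rest. carry_out: Moves the arm, as the interface text tells. Its arguments: {"type":"object","properties":{"moves":{"type":"array"},"squeeze":{"type":"number"}},"required":["moves"]}

```bash
mkdir -p pics; ls; python3 - <<'E'
from station import bot
import cv2,numpy as np
o=bot.get_obs();print(o)
print(bot.grip_point_offset)
for n in("scene","top"):
    p,d=bot.snapshot(n);cv2.imwrite(f"pics/{n}0.png",p[:,:,::-1]);np.savez(f"pics/{n}0.npz",p=p,d=d)
    print(n,bot.camera_info(n))
E
```

```text
pics
{'clock': 0.0, 'qpos': array([-1.30407578e+00,  2.45793447e-01,  1.55898317e+00, -1.93708108e-05,
        1.33867353e+00, -1.74116181e-01]), 'dq': array([-0.00044622, -0.0001666 ,  0.00011045,  0.0004848 , -0.00017629,
       -0.00044587]), 'joint_torque': array([-4.70071209e-04, -4.15828621e+01, -3.14600480e+01,  6.84207701e-02,
        3.31040611e-02, -1.40224424e-04]), 'position': array([ 0.27718724, -0.58728866,  0.20437512]), 'eef_rot': array([-3.06377386e+00, -6.86472536e-01,  1.64525905e-04]), 'contact_force': array([-0.13831264, -0.37411327,  0.17131384]), 'moment': array([-0.00632971, -0.01980924, -0.00495009]), 'gripper_width': 1.000858163773605}
0.0188
scene {'vertical_fov': 52.6039591393015, 'cx': 314.1719003459658, 'cy': 234.21244581932345, 'position': array([ 1.17619812, -0.19201251,  0.96792133]), 'rotation': array([-2.1785788 , -1.49574627,  0.4437293 ])}
top {'vertical_fov': 43.28607167696511, 'cx': 318.3778609834703, 'cy': 241.5638962716466, 'position': array([0.33996372, 0.00809957, 1.63840722]), 'rotation': array([-2.12961823,  2.13246667, -0.19432851])}
```

View pics/scene0.png

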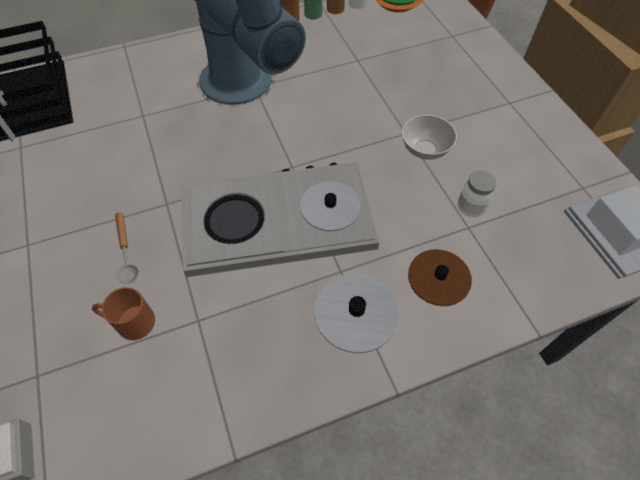

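View pics/top0.png

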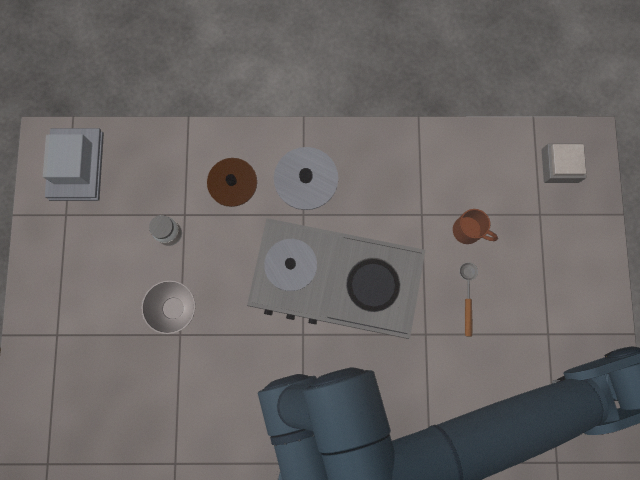

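The scene view shows the lid on the warmer with its knob at about (330,200) and the pocket at (234,218). In the top view they are at (290,264) and (373,285). The larger silver lid and the brown lid are decoys. Next I'll measure from both views.

```bash
cat > h.py <<'E'
import numpy as np,cv2
from scipy.spatial.transform import Rotation as R
from station import bot
def cam(n):
    c=bot.camera_info(n);f=240/np.tan(np.radians(c['vertical_fov'])/2)
    return f,c['cx'],c['cy'],np.array(c['position']),R.from_rotvec(c['rotation']).as_matrix()
def ray(n,u,v):
    f,cx,cy,p,M=cam(n);d=M@np.array([(u-cx)/f,(v-cy)/f,1]);return p,d
def plane(n,u,v,z):
    p,d=ray(n,u,v);return p+d*(z-p[2])/d[2]
def tri(u1,u2):
    p,d=ray("scene",*u1);q,e=ray("top",*u2)
    t=np.linalg.lstsq(np.c_[d,-e],q-p,rcond=None)[0]
    a=p+t[0]*d;b=q+t[1]*e;return (a+b)/2,np.linalg.norm(a-b)
def cloud(n,d):
    f,cx,cy,p,M=cam(n);v,u=np.mgrid[:480,:640]
    return np.stack([(u-cx)/f*d,(v-cy)/f*d,d],-1)@M.T+p
E
python3 - <<'E'
from h import *
box={"scene":{"knob":(315,185,347,215),"pocket":(195,185,275,252)},"top":{"knob":(278,252,303,277),"pocket":(338,250,408,318)}}
C={}
for n in box:
    z=np.load(f"pics/{n}0.npz");p,d=z['p'],z['d'];g=p.max(2)
    P=cloud(n,d)
    for k,(a,b,c,e) in box[n].items():
        s=g[b:e,a:c]; m=(s<(60 if k=="knob" else 75)).astype(np.uint8)
        cs,_=cv2.findContours(m,cv2.RETR_EXTERNAL,cv2.CHAIN_APPROX_NONE)
        q=max(cs,key=cv2.contourArea);el=cv2.fitEllipse(q)
        C[n,k]=(el[0][0]+a,el[0][1]+b);print(n,k,C[n,k],el[1:],s.min(),cv2.contourArea(q))
        if k=="pocket":print(plane(n,*C[n,k],.041),plane(n,*C[n,k],.045))
        else:
            mm=P[b:e,a:c][m>0];print("depth top",np.percentile(mm[:,2],[5,50,90,98]),mm[mm[:,2]>np.percentile(mm[:,2],60)].mean(0))
    # bright lid / deck heights
    for (u,v) in ([(350,185),(345,215),(290,225),(215,255)] if n=="scene" else [(275,250),(310,270),(330,270),(270,235),(400,318)]): print(n,(u,v),P[v,u].round(4))
for k in("knob","pocket"):print(k,tri(C["scene",k],C["top",k]))
for n in box:
    z=np.load(f"pics/{n}0.npz");p=z['p']
    a,b,c,e=(165,130,395,290) if n=="scene" else (235,205,435,350)
    cv2.imwrite(f"pics/{n}_crop.png",cv2.resize(p[b:e,a:c,::-1],None,fx=3.4,fy=3.4,interpolation=cv2.INTER_CUBIC))
E
```

```text
scene knob (330.0200242996216, 199.89834213256836) ((10.777234077453613, 14.16518783569336), 0.47361811995506287) 0 118.0
depth top [0.06393779 0.08008249 0.08287306 0.08395155] [0.56774729 0.07403126 0.08218618]
scene pocket (233.6286277770996, 218.48482513427734) ((48.15763854980469, 60.3411750793457), 74.63484191894531) 11 2281.0
[ 0.51454013 -0.14463258  0.041     ] [ 0.51739543 -0.14483704  0.045     ]
scene (350, 185) [0.5222 0.1448 0.0417]
scene (345, 215) [0.6068 0.0953 0.0541]
scene (290, 225) [ 0.5797 -0.0292  0.0424]
scene (215, 255) [ 0.5968 -0.2097  0.0455]
top knob (289.6988925933838, 263.1106548309326) ((9.24805736541748, 10.299365997314453), 166.83038330078125) 37 73.0
depth top [0.07550966 0.08215061 0.08627262 0.08752335] [0.5626846  0.07444738 0.08506663]
top pocket (372.81201553344727, 284.55289459228516) ((51.699554443359375, 52.86992263793945), 132.56649780273438) 37 2145.5
[ 0.50978634 -0.14410369  0.041     ] [ 0.50936109 -0.14372257  0.045     ]
top (275, 250) [0.6012 0.1154 0.0512]
top (310, 270) [0.5465 0.0222 0.0589]
top (330, 270) [ 0.549  -0.0309  0.0395]
top (270, 235) [0.6427 0.1295 0.0465]
top (400, 318) [ 0.4217 -0.2143  0.0384]
knob (array([0.563648  , 0.07541491, 0.06737222]), np.float64(6.763809094178248e-05))
pocket (array([ 0.51042075, -0.14449361,  0.0352794 ]), np.float64(0.00031382459909228266))
```

```bash
python3 - <<'E'
from h import *
z=np.load("pics/top0.npz");P=cloud("top",z['d'])
m=((abs(P[...,2]-.045)<.012)&(P[...,0]>.2)&(P[...,0]<.75)).astype(np.uint8);m[:,:240]=0;m[:,435:]=0;m[:210]=0;m[345:]=0
cs,_=cv2.findContours(m,cv2.RETR_EXTERNAL,cv2.CHAIN_APPROX_NONE);q=max(cs,key=cv2.contourArea)
print(cv2.minAreaRect(q))
W=np.array([plane("top",*x[0],.045)[:2] for x in q]).astype(np.float32)
r=cv2.minAreaRect(W);print(r,cv2.boxPoints(r))
z=np.load("pics/scene0.npz");P=cloud("scene",z['d'])
m=((abs(P[...,2]-.045)<.006)).astype(np.uint8);m[:,:170]=0;m[:,390:]=0;m[:150]=0;m[280:]=0
cs,_=cv2.findContours(m,cv2.RETR_EXTERNAL,cv2.CHAIN_APPROX_NONE);q=max(cs,key=cv2.contourArea)
W=np.array([plane("scene",*x[0],.045)[:2] for x in q]).astype(np.float32)
r=cv2.minAreaRect(W);print(r,cv2.boxPoints(r))
E
```

```text
((336.34613037109375, 279.76922607421875), (166.11036682128906, 94.33186340332031), 11.309932708740234)
((0.5239134430885315, -0.046863362193107605), (0.434685617685318, 0.25131872296333313), 78.42288208007812) [[ 0.35719272 -0.23456629]
 [ 0.60339856 -0.2850026 ]
 [ 0.69063413  0.14083956]
 [ 0.44442832  0.19127586]]
((0.5378502011299133, -0.04819279909133911), (0.433352530002594, 0.24069860577583313), 78.37252807617188) [[ 0.37630007 -0.23616648]
 [ 0.6120592  -0.2846787 ]
 [ 0.6994003   0.13978088]
 [ 0.46364123  0.1882931 ]]
```

View pics/scene_crop.png

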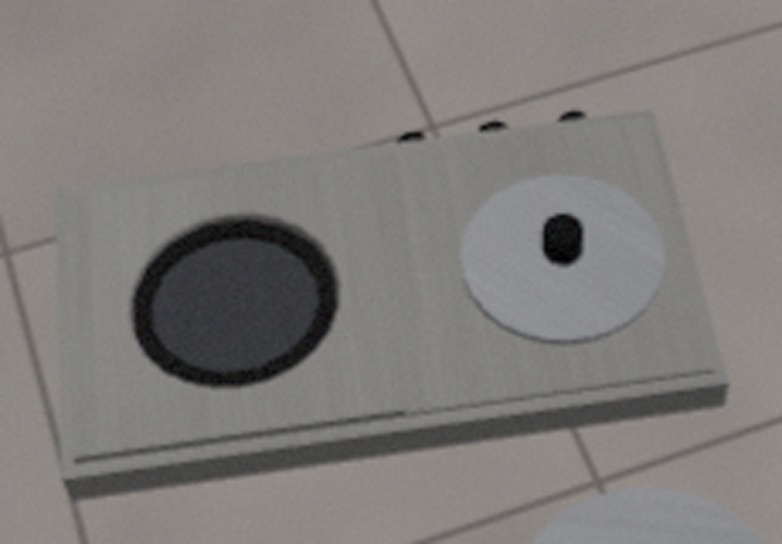

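View pics/top_crop.png

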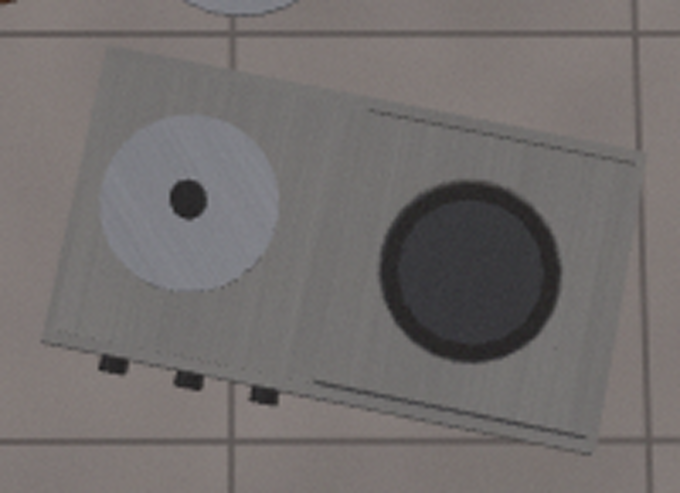

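```bash
python3 - <<'E'
from h import *
s=lambda U:((U[0]+.5)/3.4-.5+165,(U[1]+.5)/3.4-.5+130)
t=lambda U:((U[0]+.5)/3.4-.5+235,(U[1]+.5)/3.4-.5+205)
pr={"+y-x":((653,112),(42,342)),"+y+x":((727,386),(110,46)),"-y+x":((65,480),(643,152)),"-y-x":((60,190),(592,454))}
X={}
for k,(a,b) in pr.items():
    X[k]=tri(s(a),t(b));print(k,X[k][0].round(4),round(X[k][1],4),"| planes",plane("scene",*s(a),.045)[:2].round(4),plane("top",*t(b),.045)[:2].round(4))
c=np.mean([x[0] for x in X.values()],0);print("centre",c)
for (n,f) in(("scene",s),("top",t)):
    i=0 if n=="scene" else 1
    W=np.array([plane(n,*f(v[i]),.045)[:2] for v in pr.values()]);print(n,W.mean(0),W[0]-W[3],W[1]-W[2],np.linalg.norm(W[0]-W[3]),np.linalg.norm(W[0]-W[1]),np.linalg.norm(W[2]-W[3]))
# pocket rim & lid discs by ellipse
C={}
for n,bx in(("scene",{"pocket":(190,180,280,255),"lid":(295,175,365,237)}),("top",{"pocket":(338,250,410,320),"lid":(258,232,322,296)})):
    z=np.load(f"pics/{n}0.npz");p=cv2.GaussianBlur(z['p'],(3,3),0)
    for k,(a,b,c_,e) in bx.items():
        S=p[b:e,a:c_].astype(int)
        if k=="pocket": m=S.max(2)<100
        else: m=(S[...,2]-S[...,0]>3)|(S.max(2)<70)
        m=cv2.morphologyEx(m.astype(np.uint8),cv2.MORPH_OPEN,np.ones((3,3)))
        cs,_=cv2.findContours(m,cv2.RETR_EXTERNAL,cv2.CHAIN_APPROX_NONE);q=cv2.convexHull(max(cs,key=cv2.contourArea))
        el=cv2.fitEllipse(q);C[n,k]=(el[0][0]+a,el[0][1]+b);print(n,k,C[n,k],el[1:])
        h={"pocket":.045,"lid":.053}[k]
        W=np.array([plane(n,x[0][0]+a,x[0][1]+b,h)[:2] for x in q]).astype(np.float32);print("  circle",cv2.fitEllipse(W))
for k in("pocket","lid"):print(k,tri(C["scene",k],C["top",k]))
E
```

```text
+y-x [0.4566 0.1903 0.0337] 0.0028 | planes [0.4656 0.187 ] [0.4553 0.1877]
+y+x [0.6921 0.1406 0.0336] 0.0029 | planes [0.6984 0.1379] [0.6891 0.1383]
-y+x [ 0.605  -0.2834  0.0361] 0.0003 | planes [ 0.6104 -0.2826] [ 0.6035 -0.2816]
-y-x [ 0.3695 -0.2356  0.0337] 0.002 | planes [ 0.3795 -0.2341] [ 0.3692 -0.2349]
centre [ 0.53081083 -0.04703576  0.03428374]
scene [ 0.53848636 -0.04795412] [0.08610473 0.42108085] [0.08797081 0.42048462] 0.4297942590017864 0.23795611550355628 0.23600722291679863
top [ 0.52928028 -0.04764008] [0.08611974 0.42258829] [0.08552609 0.41988615] 0.43127424736288794 0.23892872810179858 0.23896686658724972
scene pocket (233.64871215820312, 218.36270904541016) ((50.2264518737793, 62.3528938293457), 75.19532775878906)
  circle ((0.5148001909255981, -0.1438177078962326), (0.14101596176624298, 0.14334988594055176), 42.3134765625)
scene lid (330.01655197143555, 205.69580459594727) ((47.63742446899414, 57.93134689331055), 92.07144927978516)
  circle ((0.567297637462616, 0.07423360645771027), (0.13443994522094727, 0.1364234983921051), 69.72807312011719)
top pocket (372.72960662841797, 284.4641990661621) ((54.023963928222656, 55.19692611694336), 145.22105407714844)
  circle ((0.5101780891418457, -0.14352311193943024), (0.1438385397195816, 0.1454460620880127), 99.58132934570312)
top lid (290.1856155395508, 264.47440338134766) ((51.16973876953125, 51.87624740600586), 60.91286087036133)
  circle ((0.5625584721565247, 0.07467062771320343), (0.13652917742729187, 0.137160524725914), 58.37906265258789)
pocket (array([ 0.51057598, -0.14430357,  0.03591141]), np.float64(0.0001414327995803446))
lid (array([0.56342534, 0.07552977, 0.04420596]), np.float64(0.000989919336026169))
```

```bash
cat >> h.py <<'E'
def togo(tgt,yax):
    """shift (mm) in current tool axes and turn about tool z to bring tool y along yax (mod pi)"""
    o=bot.get_obs();M=R.from_rotvec(o['eef_rot']).as_matrix()
    s=M.T@(np.array(tgt)-o['position'])*1000
    y=np.array([*yax,0]);yt=M.T@(y/np.linalg.norm(y));a=np.arctan2(-yt[0],yt[1])
    zt=M.T@np.array([0,0,-1.]);tilt=np.cross([0,0,1],zt)
    a=(a+np.pi/2)%np.pi-np.pi/2
    print("shift",s.round(1),"turn z",round(a,4),"tilt",tilt.round(4),"q6",o['qpos'][5].round(3))
def st():
    o=bot.get_obs();print({k:np.round(o[k],4) for k in("clock","position","contact_force","gripper_width","eef_rot")})
E
python3 -c "
from h import *
togo((.565,.0745,.16),(.2,.98)); print(R.from_rotvec(bot.get_obs()['eef_rot']).as_matrix().round(3))"
```

```text
shift [ 542.7 -475.7   45.4] turn z 0.6421 tilt [-0.0017 -0.0003  0.    ] q6 -0.174
[[ 0.904  0.427 -0.   ]
 [ 0.427 -0.904  0.002]
 [ 0.    -0.002 -1.   ]]
```

Request:
carry_out --pt "36 -32 0 0 0 0.04 1" --pt "72 -63 0 0 0 0.08 1" --pt "109 -95 0 0 0 0.13 1" --pt "145 -127 0 0 0 0.17 1" --pt "181 -159 0 0 0 0.21 1" --pt "217 -190 0 0 0 0.26 1" --pt "253 -222 0 0 0 0.3 1" --pt "289 -254 0 0 0 0.34 1" --pt "326 -285 0 0 0 0.39 1" --pt "362 -317 0 0 0 0.43 1"

```text
clock: 1.1
position: [0.4697, -0.1447, 0.2053]
eef_rot: [-3.141, -0.014, 0.0]
contact_force: [0.3, -0.5, -0.3]
gripper_width: 1.002
```

Request:
carry_out --pt "36 -32 0 0 0 0 1"

```text
clock: 1.2
position: [0.5047, -0.1116, 0.2052]
eef_rot: [-3.141, -0.017, 0.001]
contact_force: [0.4, -0.7, 0.2]
gripper_width: 0.999
```

```bash
python3 -c "
from h import *
st();togo((.565,.0745,.16),(.2,.98))"
```

```text
{'clock': np.float64(1.2), 'position': array([ 0.5047, -0.1116,  0.2052]), 'contact_force': array([ 0.4273, -0.7353,  0.2186]), 'gripper_width': np.float64(0.9993), 'eef_rot': array([-3.1413e+00, -1.6900e-02,  1.0000e-03])}
shift [  62.4 -185.4   45.2] turn z 0.2121 tilt [-0.0002  0.0006  0.    ] q6 1.123
```

Request:
carry_out --pt "12 -37 5 0 0 0.05 1" --pt "25 -74 10 0 0 0.1 1" --pt "37 -111 20 0 0 0.15 1" --pt "50 -148 30 0 0 0.2 1" --pt "62 -185 45 0 0 0.212 1" --pt "62 -185 45 0 0 0.212 1" --pt "62 -185 45 0 0 0.212 1"

```text
clock: 1.9
position: [0.5646, 0.0718, 0.1597]
eef_rot: [3.126, -0.313, -0.003]
contact_force: [0.5, -0.5, 0.1]
gripper_width: 0.998
```

```bash
python3 - <<'E'
from h import *
for n in("scene","top"):
    p,d=bot.snapshot(n);np.savez(f"pics/{n}1.npz",p=p,d=d)
    a,b,c,e=(260,100,420,260) if n=="scene" else (210,190,370,340)
    cv2.imwrite(f"pics/{n}1.png",cv2.resize(p[b:e,a:c,::-1],None,fx=3.5,fy=3.5,interpolation=cv2.INTER_CUBIC))
st();togo((.565,.0745,.10),(.2,.98))
o=bot.get_obs();M=R.from_rotvec(o['eef_rot']).as_matrix()
for n in("scene","top"):
    f,cx,cy,p,C=cam(n)
    for off in([0,.047,0],[0,-.047,0],[0,0,0]):
        q=C.T@(o['position']+M@np.array(off)-p);u=np.array([f*q[0]/q[2]+cx,f*q[1]/q[2]+cy])
        org=np.array((260,100) if n=="scene" else (210,190));print(n,u.round(1),((u-org+.5)*3.5-.5).round(0))
E
```

```text
{'clock': np.float64(2.0), 'position': array([0.5652, 0.0705, 0.1607]), 'contact_force': array([-0.3048, -0.2978,  0.7585]), 'gripper_width': np.float64(0.9985), 'eef_rot': array([ 3.1253e+00, -3.1660e-01,  5.0000e-04])}
shift [-1.  -3.9 60.7] turn z -0.0006 tilt [ 0.0002 -0.0003  0.    ] q6 1.698
scene [307.3 177.9] [167. 274.]
scene [350.6 172.1] [318. 254.]
scene [329.1 175. ] [243. 264.]
top [308.7 260.9] [347. 250.]
top [271.5 253.4] [216. 223.]
top [290.1 257.2] [282. 236.]
```

View pics/scene1.png

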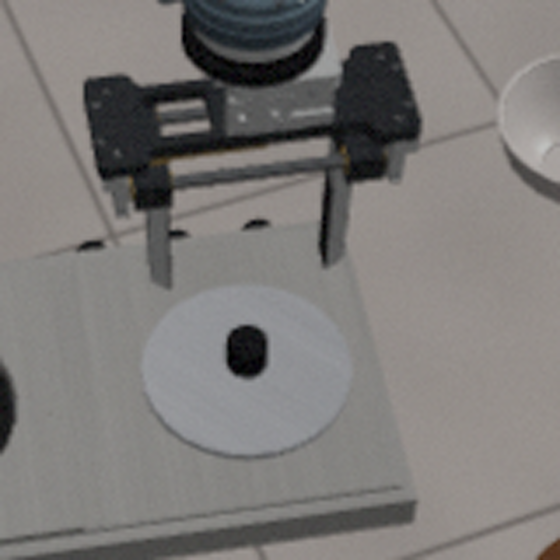

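View pics/top1.png

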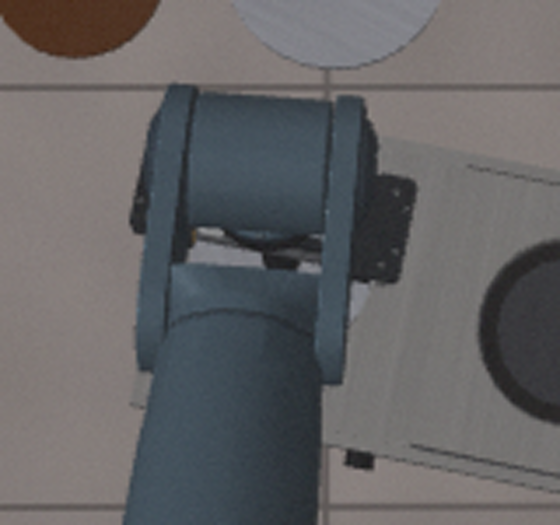

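```bash
python3 - <<'E'
from h import *
for du,dv in((1.2,2.5),(1.4,3.4)):
    print(plane("scene",330.02-du,205.7-dv,.053),tri((330.02-du,205.7-dv),(290.19,264.47)),tri((233.65-du,218.36-dv),(372.73,284.46)))
togo((.5625,.0745,.06),(.2,.98))
E
```

```text
[0.56172629 0.07354137 0.053     ] (array([0.56187408, 0.07411249, 0.05301223]), np.float64(0.0011768602284211531)) (array([ 0.50946179, -0.14444458,  0.04492175]), np.float64(0.0018744399704842174))
[0.55914982 0.07407354 0.053     ] (array([0.56140558, 0.07386671, 0.05609552]), np.float64(0.0014198954759141024)) (array([ 0.50911597, -0.14424683,  0.04802068]), np.float64(0.002070651667119324))
shift [ -3.4  -3.4 100.7] turn z -0.0006 tilt [ 0.0002 -0.0003  0.    ] q6 1.698
```

Request:
carry_out --pt "-4 -3 20 0 0 0 1" --pt "-4 -3 45 0 0 0 1" --pt "-4 -3 65 0 0 0 1" --pt "-4 -3 80 0 0 0 1" --pt "-4 -3 90 0 0 0 1" --pt "-4 -3 97 0 0 0 1" --pt "-4 -3 100 0 0 0 1" --pt "-4 -3 100 0 0 0 1" --pt "-4 -3 100 0 0 0 1" --squeeze 5

```text
clock: 2.9
position: [0.5624, 0.0751, 0.0612]
eef_rot: [-3.126, 0.315, -0.002]
contact_force: [-0.0, 0.5, 0.4]
gripper_width: 0.996
```

```bash
python3 - <<'E'
from h import *
p,d=bot.snapshot("scene");np.savez("pics/scene2.npz",p=p,d=d)
a,b,c,e=(260,100,420,260)
cv2.imwrite("pics/scene2.png",cv2.resize(p[b:e,a:c,::-1],None,fx=3.5,fy=3.5,interpolation=cv2.INTER_CUBIC))
st();togo((.5625,.0745,.058),(.2,.98))
E
```

```text
{'clock': np.float64(2.95), 'position': array([0.5624, 0.0751, 0.0612]), 'contact_force': array([ 0.4692, -0.0553, -0.3065]), 'gripper_width': np.float64(1.0029), 'eef_rot': array([-3.1257e+00,  3.1530e-01, -2.2000e-03])}
shift [0.2 0.5 3.2] turn z 0.0002 tilt [-0.0002 -0.0014  0.    ] q6 1.705
```

View pics/scene2.png

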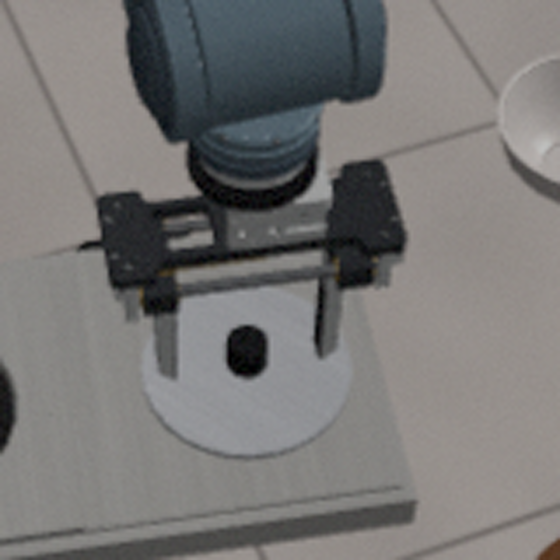

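The fingers at about (168,378) and (325,357) straddle the knob at (246,350). I'll lower a little and close.

Request:
carry_out --pt "0 0 3 0 0 0 1" --pt "0 0 3 0 0 0 0.6" --pt "0 0 3 0 0 0 0.4" --pt "0 0 3 0 0 0 0.25" --pt "0 0 3 0 0 0 0.2" --pt "0 0 3 0 0 0 0.2" --pt "0 0 3 0 0 0 0.2" --pt "0 0 3 0 0 0 0.2" --squeeze 8

```text
clock: 3.75
position: [0.5618, 0.0751, 0.0575]
eef_rot: [-3.126, 0.315, 0.0]
contact_force: [0.4, -0.2, -0.7]
gripper_width: 0.44
```

```bash
python3 - <<'E'
from h import *
p,d=bot.snapshot("scene");np.savez("pics/scene3.npz",p=p,d=d)
a,b,c,e=(180,100,420,260)
cv2.imwrite("pics/scene3.png",cv2.resize(p[b:e,a:c,::-1],None,fx=3.3,fy=3.3,interpolation=cv2.INTER_CUBIC))
st()
# lid ellipse, pocket ellipse now
p=cv2.GaussianBlur(p,(3,3),0)
o=bot.get_obs()['position']
togo((o[0]-.0525,o[1]-.2182,o[2]),(.2,.98))
E
```

```text
{'clock': np.float64(3.8), 'position': array([0.5618, 0.0751, 0.0575]), 'contact_force': array([-0.4143, -0.7785, -0.3097]), 'gripper_width': np.float64(0.4014), 'eef_rot': array([-3.1257,  0.3156,  0.    ])}
shift [ -7.8 224.3  -0. ] turn z 0.0001 tilt [-0.  0.  0.] q6 1.705
```

View pics/scene3.png

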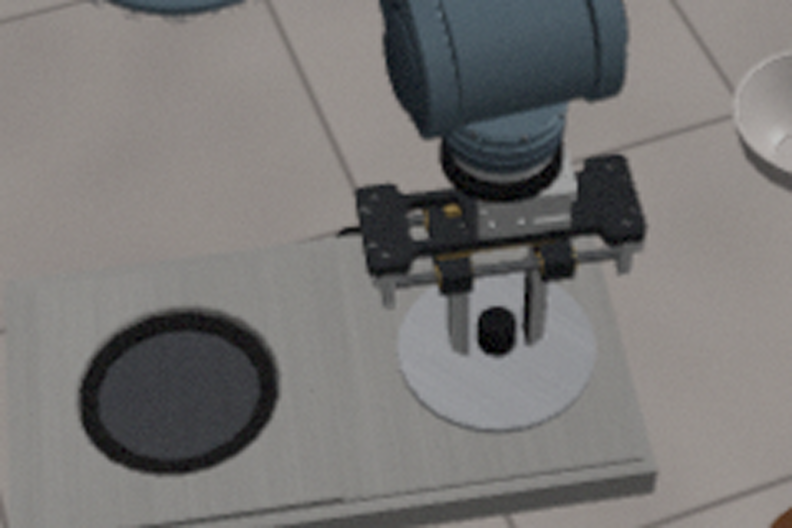

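Request:
carry_out --pt "0 0 0 0 0 0 0.2" --pt "0 0 0 0 0 0 0.2" --pt "0 0 0 0 0 0 0.2" --pt "0 0 0 0 0 0 0.2" --pt "0 0 0 0 0 0 0.2" --squeeze 8

```text
clock: 4.3
position: [0.5618, 0.0751, 0.0574]
eef_rot: [-3.126, 0.315, 0.0]
contact_force: [0.5, 1.0, 1.2]
gripper_width: 0.293
```

Request:
carry_out --pt "0 4 0 0 0 0 0.2" --pt "0 12 0 0 0 0 0.2" --pt "-1 24 0 0 0 0 0.2" --pt "-1 38 0 0 0 0 0.2" --pt "-2 52 0 0 0 0 0.2" --pt "-2 66 0 0 0 0 0.2" --pt "-3 80 0 0 0 0 0.2" --pt "-3 92 0 0 0 0 0.2" --pt "-3.5 98 0 0 0 0 0.2" --pt "-3.5 100 0 0 0 0 0.2"

```text
clock: 5.3
position: [0.5382, -0.0229, 0.0575]
eef_rot: [-3.125, 0.317, 0.0]
contact_force: [-0.5, 2.7, -0.1]
gripper_width: 0.296
```

```bash
python3 - <<'E'
from h import *
p,d=bot.snapshot("scene");np.savez("pics/scene4.npz",p=p,d=d)
a,b,c,e=(165,100,405,280)
cv2.imwrite("pics/scene4.png",cv2.resize(p[b:e,a:c,::-1],None,fx=3.3,fy=3.3,interpolation=cv2.INTER_CUBIC))
st()
E
```

```text
{'clock': np.float64(5.35), 'position': array([ 0.5382, -0.023 ,  0.0574]), 'contact_force': array([-1.0551, -1.2922, -0.9615]), 'gripper_width': np.float64(0.2964), 'eef_rot': array([ 3.125e+00, -3.160e-01, -4.000e-04])}
```

View pics/scene4.png

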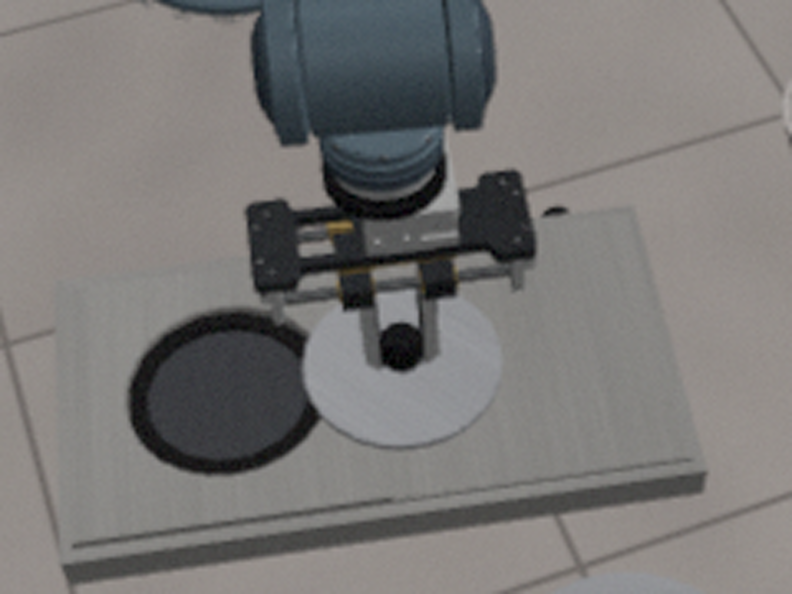

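```bash
cat >> h.py <<'E'
def lidfit(p,ctr,h=.053,show=None):
    """lid disc edge in scene image: fit front (lower) arc as circle on plane"""
    p=cv2.GaussianBlur(p,(3,3),0).astype(int);S=p[...,2]-p[...,0]
    m=((S>3)&(p.max(2)>100)).astype(np.uint8)
    mm=np.zeros_like(m);cv2.ellipse(mm,(int(ctr[0]),int(ctr[1])),(34,28),0,0,360,1,-1);m&=mm
    m=cv2.morphologyEx(m,cv2.MORPH_OPEN,np.ones((3,3)))
    cs,_=cv2.findContours(m,cv2.RETR_EXTERNAL,cv2.CHAIN_APPROX_NONE);q=cv2.convexHull(max(cs,key=cv2.contourArea))[:,0]
    W=np.array([plane("scene",*x,h)[:2] for x in q])
    from scipy.optimize import least_squares
    c0=plane("scene",*ctr,h)[:2]
    r=least_squares(lambda c:np.hypot(*(W-c[:2]).T)-c[2],[*c0,.068],loss='soft_l1',f_scale=.001)
    return r.x,len(q),np.abs(r.fun).max()
E
python3 - <<'E'
from h import *
p0=np.load("pics/scene0.npz")['p'];p=np.load("pics/scene4.npz")['p']
print(lidfit(p0,(330,205.7)));print(lidfit(p,(165+402/3.3,100+368/3.3)))
E
```

```text
(array([0.56720983, 0.07432189, 0.06770303]), 28, np.float64(0.001276849933807389))
(array([ 0.54346403, -0.02504057,  0.06775296]), 25, np.float64(0.002738029996144545))
```

```bash
python3 -c "
from h import *
o=bot.get_obs()['position']
togo((o[0]-.0287,o[1]-.1204,o[2]),(.2,.98))"
```

```text
shift [-4.000e+00  1.237e+02  1.000e-01] turn z -0.0002 tilt [ 0.0007  0.0002 -0.    ] q6 1.52
```

Request:
carry_out --pt "0 4 0 0 0 0 0.2" --pt "0 12 0 0 0 0 0.2" --pt "-1 24 0 0 0 0 0.2" --pt "-1.5 38 0 0 0 0 0.2" --pt "-2 52 0 0 0 0 0.2" --pt "-2.5 66 0 0 0 0 0.2" --pt "-3 80 0 0 0 0 0.2" --pt "-3.5 92 0 0 0 0 0.2" --pt "-3.7 100 0 0 0 0 0.2" --pt "-3.7 102 0 0 0 0 0.2"

```text
clock: 6.35
position: [0.5141, -0.1224, 0.0574]
eef_rot: [-3.125, 0.317, 0.0]
contact_force: [0.6, 1.8, 0.3]
gripper_width: 0.298
```

Request:
carry_out --pt "0 0 0 0 0 0 0.32" --pt "0 0 0 0 0 0 0.32" --pt "0 0 0 0 0 0 0.32"

```text
clock: 6.65
position: [0.5144, -0.1215, 0.0576]
eef_rot: [3.125, -0.314, -0.0]
contact_force: [-2.0, -1.5, 1.9]
gripper_width: 0.324
```

```bash
python3 - <<'E'
from h import *
p,d=bot.snapshot("scene");np.savez("pics/scene5.npz",p=p,d=d)
a,b,c,e=(165,100,405,280)
cv2.imwrite("pics/scene5.png",cv2.resize(p[b:e,a:c,::-1],None,fx=3.3,fy=3.3,interpolation=cv2.INTER_CUBIC))
st();o=bot.get_obs()['position'];togo((.5095,-.1444,o[2]),(.2,.98))
E
```

```text
{'clock': np.float64(6.7), 'position': array([ 0.5144, -0.1215,  0.0576]), 'contact_force': array([-1.2802, -1.041 ,  1.0476]), 'gripper_width': np.float64(0.3204), 'eef_rot': array([ 3.125e+00, -3.140e-01, -2.000e-04])}
shift [-0.3 23.4  0. ] turn z 0.001 tilt [ 0.0009  0.0001 -0.    ] q6 1.326
```

View pics/scene5.png

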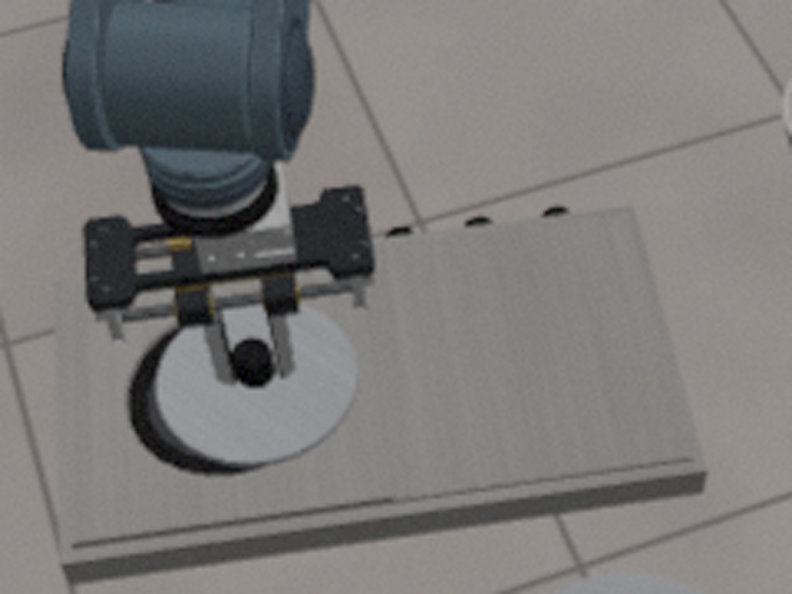

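The lid covers the pocket except for a dark crescent on the left, so it needs about 20 mm more. The knob is loosely caged, and I'll push on in small steps.

Request:
carry_out --pt "0 2 0 0 0 0 0.32" --pt "0 4 0 0 0 0 0.32" --pt "0 6 0 0 0 0 0.32" --pt "0 8 0 0 0 0 0.32" --pt "0 10 0 0 0 0 0.32" --pt "0 12 0 0 0 0 0.32" --pt "0 14 0 0 0 0 0.32" --pt "0 16 0 0 0 0 0.32"

```text
clock: 7.5
position: [0.5111, -0.1373, 0.0574]
eef_rot: [3.126, -0.316, -0.0]
contact_force: [0.4, 1.5, -1.0]
gripper_width: 0.317
```

Request:
carry_out --pt "0 1 0 0 0 0 0.32" --pt "0 2 0 0 0 0 0.32" --pt "0 2 0 0 0 0 0.32"

```text
clock: 7.8
position: [0.5109, -0.1393, 0.0576]
eef_rot: [3.125, -0.316, 0.0]
contact_force: [-0.5, 0.1, -0.3]
gripper_width: 0.321
```

```bash
python3 - <<'E'
from h import *
p,d=bot.snapshot("scene");np.savez("pics/scene6.npz",p=p,d=d)
a,b,c,e=(165,100,405,280)
cv2.imwrite("pics/scene6.png",cv2.resize(p[b:e,a:c,::-1],None,fx=3.3,fy=3.3,interpolation=cv2.INTER_CUBIC))
st();o=bot.get_obs()['position'];togo((.5095,-.1444,o[2]),(.2,.98))
E
```

```text
{'clock': np.float64(7.85), 'position': array([ 0.5109, -0.1393,  0.0576]), 'contact_force': array([-0.7609, -0.1271,  0.1399]), 'gripper_width': np.float64(0.3221), 'eef_rot': array([ 3.1253e+00, -3.1550e-01,  4.0000e-04])}
shift [-0.3  5.2  0. ] turn z 0.0001 tilt [ 0.0004 -0.0003  0.    ] q6 1.292
```

View pics/scene6.png

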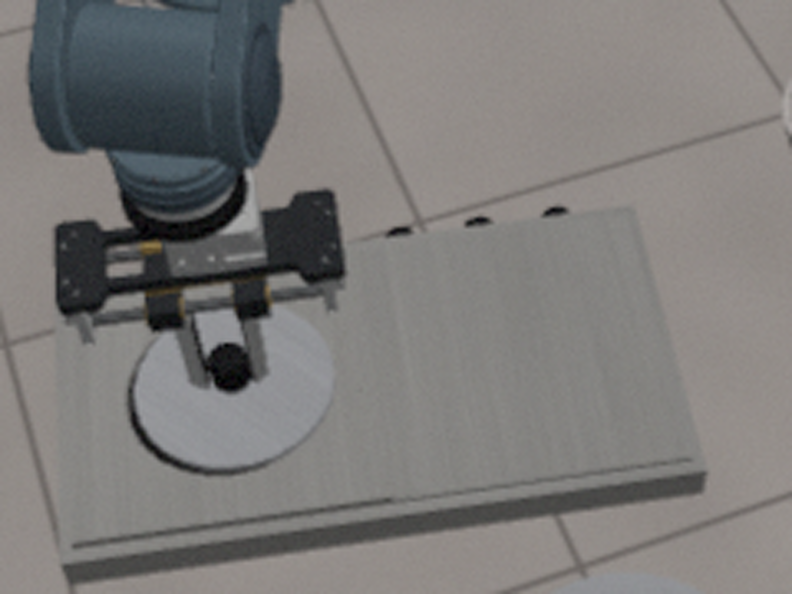

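Request:
carry_out --pt "0 1 0 0 0 0 0.32" --pt "0 1.5 0 0 0 0 0.32" --pt "0 2 0 0 0 0 0.32" --pt "0 2.5 0 0 0 0 0.32" --pt "0 3 0 0 0 0 0.32"

```text
clock: 8.35
position: [0.5101, -0.142, 0.0574]
eef_rot: [-3.126, 0.315, 0.0]
contact_force: [0.4, 1.0, -1.8]
gripper_width: 0.318
```

Request:
carry_out --pt "0 0.5 0 0 0 0 0.32" --pt "0 1 0 0 0 0 0.32"

```text
clock: 8.55
position: [0.51, -0.1431, 0.0575]
eef_rot: [3.125, -0.315, 0.0]
contact_force: [0.5, 0.9, -0.3]
gripper_width: 0.322
```

Request:
carry_out --pt "0 0.5 0 0 0 0 0.32" --pt "0 1 0 0 0 0 0.32"

```text
clock: 8.75
position: [0.5099, -0.144, 0.0576]
eef_rot: [-3.125, 0.316, -0.0]
contact_force: [0.4, 1.2, 0.5]
gripper_width: 0.32
```

```bash
python3 - <<'E'
from h import *
p,d=bot.snapshot("scene");np.savez("pics/scene7.npz",p=p,d=d)
a,b,c,e=(165,100,405,280)
cv2.imwrite("pics/scene7.png",cv2.resize(p[b:e,a:c,::-1],None,fx=3.3,fy=3.3,interpolation=cv2.INTER_CUBIC))
st();o=bot.get_obs()['position'];togo((.5095,-.1444,o[2]),(.2,.98))
E
```

```text
{'clock': np.float64(8.8), 'position': array([ 0.5099, -0.144 ,  0.0576]), 'contact_force': array([0.0291, 1.3614, 0.9055]), 'gripper_width': np.float64(0.3213), 'eef_rot': array([-3.1254e+00,  3.1580e-01, -3.0000e-04])}
shift [-0.3  0.5 -0. ] turn z -0.0001 tilt [-0.0003 -0.0001  0.    ] q6 1.282
```

View pics/scene7.png

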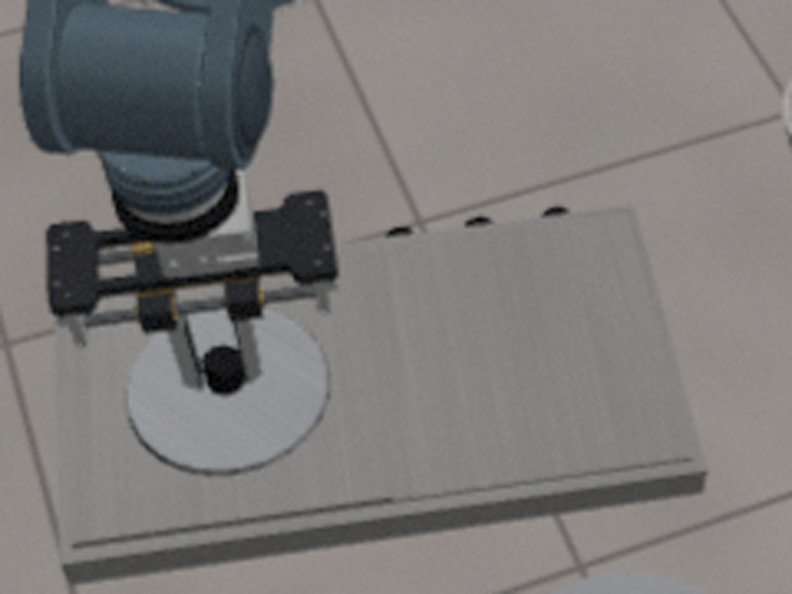

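Request:
carry_out --pt "0 0.5 0 0 0 0 0.32" --pt "0 1 0 0 0 0 0.32"

```text
clock: 9.0
position: [0.5097, -0.1448, 0.0576]
eef_rot: [-3.125, 0.316, -0.0]
contact_force: [0.1, 2.6, -0.0]
gripper_width: 0.321
```

Request:
carry_out --pt "0 0.5 0 0 0 0 0.32" --pt "0 1 0 0 0 0 0.32" --pt "0 1 0 0 0 0 0.32"

```text
clock: 9.3
position: [0.5095, -0.1459, 0.0576]
eef_rot: [-3.126, 0.316, -0.0]
contact_force: [-0.1, 3.2, 0.8]
gripper_width: 0.321
```

```bash
python3 - <<'E'
from h import *
p,d=bot.snapshot("scene");np.savez("pics/scene8.npz",p=p,d=d)
a,b,c,e=(165,100,405,280)
cv2.imwrite("pics/scene8.png",cv2.resize(p[b:e,a:c,::-1],None,fx=3.3,fy=3.3,interpolation=cv2.INTER_CUBIC))
st();o=bot.get_obs()['position'];togo((.5095,-.1444,o[2]),(.2,.98))
E
```

```text
{'clock': np.float64(9.35), 'position': array([ 0.5095, -0.1459,  0.0576]), 'contact_force': array([1.3124, 2.7597, 1.2889]), 'gripper_width': np.float64(0.3184), 'eef_rot': array([-3.1256e+00,  3.1560e-01, -2.0000e-04])}
shift [-0.3 -1.5  0. ] turn z 0.0 tilt [-0.0001 -0.0001  0.    ] q6 1.279
```

View pics/scene8.png

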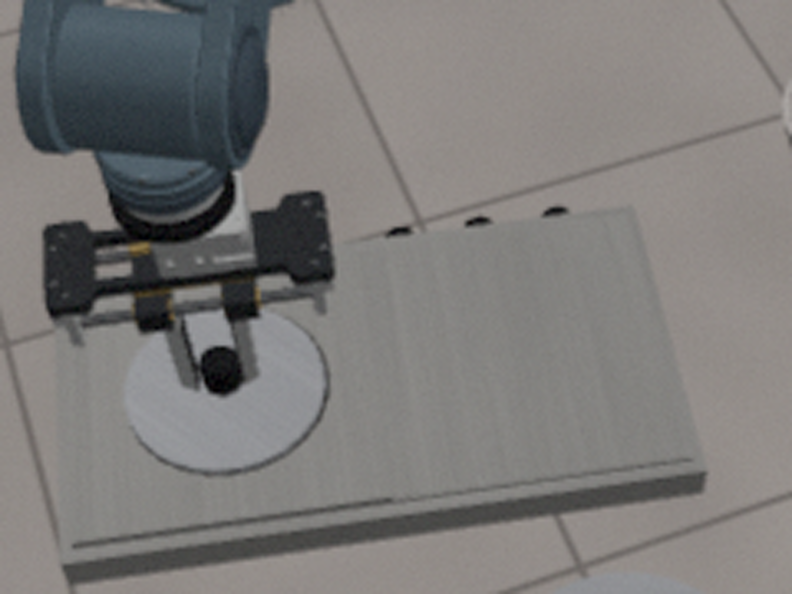

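```bash
python3 - <<'E'
from h import *
L=[]
for i in(6,7,8):
    p=np.load(f"pics/scene{i}.npz")['p'];L.append(cv2.resize(np.clip(p[190:250,195:275,::-1].astype(float)*1.3,0,255).astype(np.uint8),None,fx=5,fy=5,interpolation=cv2.INTER_CUBIC))
    dd=np.load(f"pics/scene{i}.npz")['d'];P=cloud("scene",dd)
    # plane fit of lid top (visible front part) vs deck to the right
    v,u=np.mgrid[222:238,212:252];m=((u-232)/22)**2+((v-218)/20.)**2<1
    A=P[v[m],u[m]];B=P[200:235,290:330].reshape(-1,3)
    pb=np.linalg.lstsq(np.c_[B[:,:2],np.ones(len(B))],B[:,2],rcond=None)[0]
    print(i,"lid above deck",np.median(A[:,2]-np.c_[A[:,:2],np.ones(len(A))]@pb), np.median(A[:,2]),np.median(B[:,2]),len(A))
cv2.imwrite("pics/cmp.png",np.vstack([np.hstack(L[:2]),np.hstack([L[2],L[2]*0])]))
E
```

```text
6 lid above deck -0.02367232355315385 0.04933712416338354 0.04320575164618051 525
7 lid above deck -0.02805970639320643 0.047270728503049586 0.04307778641396737 525
8 lid above deck -0.030035107408717288 0.047399494144177545 0.04315772925340777 525
```

View pics/cmp.png

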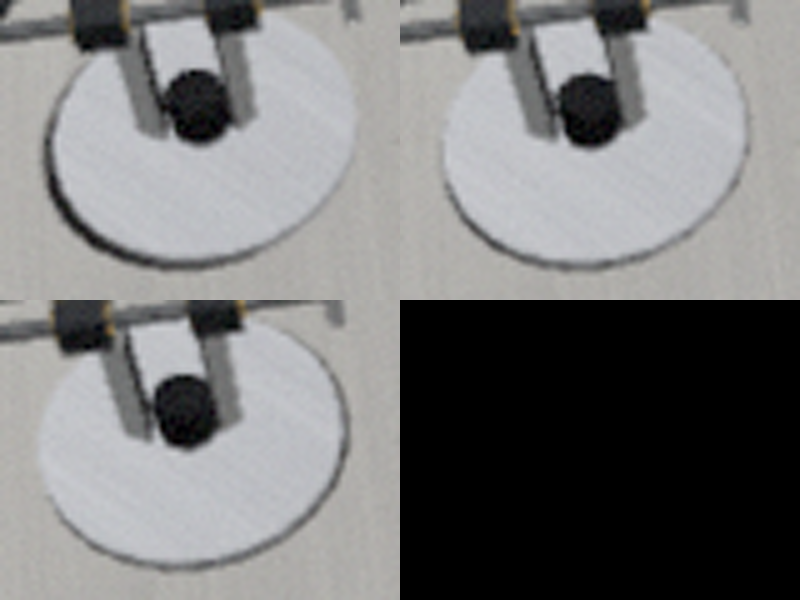

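Request:
carry_out --pt "0 -0.7 0 0 0 0 0.34" --pt "0 -1.5 0 0 0 0 0.36" --pt "0 -1.5 0 0 0 0 0.36"

```text
clock: 9.65
position: [0.5096, -0.1446, 0.0574]
eef_rot: [3.125, -0.315, -0.0]
contact_force: [-1.0, -0.4, 0.3]
gripper_width: 0.361
```

```bash
python3 - <<'E'
from h import *
p,d=bot.snapshot("scene");np.savez("pics/scene9.npz",p=p,d=d);st()
for i in(5,6,7,8,9):
    dd=np.load(f"pics/scene{i}.npz")['d'];P=cloud("scene",dd)
    v,u=np.mgrid[190:242,200:270]
    A=P[220:238,212:252].reshape(-1,3)
    c=(232,218)
    med=lambda a,b,c_,e:np.median(P[b:e,a:c_,2])*1000
    print(i,"L %.1f M %.1f R %.1f deck %.1f deckfront %.1f"%(med(207,213,217,228),med(222,227,244,238),med(249,205,260,226),med(275,210,310,235),med(200,253,240,262)))
E
```

```text
{'clock': np.float64(9.7), 'position': array([ 0.5096, -0.1446,  0.0574]), 'contact_force': array([-0.9967, -0.7113, -0.0721]), 'gripper_width': np.float64(0.3598), 'eef_rot': array([ 3.1253e+00, -3.1540e-01, -1.0000e-04])}
5 L 39.7 M 51.2 R 52.4 deck 43.3 deckfront 43.2
6 L 47.8 M 49.2 R 51.3 deck 43.4 deckfront 43.0
7 L 47.3 M 47.4 R 47.6 deck 43.3 deckfront 42.9
8 L 47.6 M 47.2 R 47.5 deck 43.5 deckfront 43.1
9 L 47.4 M 47.3 R 47.5 deck 43.4 deckfront 43.1
```

Request:
carry_out --pt "0 0 0 0 0 0 0.6" --pt "0 0 0 0 0 0 0.6" --pt "0 0 0 0 0 0 0.6" --pt "0 0 -10 0 0 0 0.6" --pt "0 0 -25 0 0 0 0.6" --pt "0 0 -40 0 0 0 0.6" --pt "0 0 -48 0 0 0 0" --pt "0 0 -48 0 0 0 0" --pt "0 0 -48 0 0 0 0" --pt "0 0 -48 0 0 0 0"

```text
clock: 10.7
position: [0.5092, -0.1442, 0.1049]
eef_rot: [-3.125, 0.315, 0.002]
contact_force: [-0.0, 0.5, 0.3]
gripper_width: 0.298
```

Request:
carry_out --pt "0 0 0 0 0 0 0" --pt "0 0 0 0 0 0 0" --pt "0 0 0 0 0 0 0" --pt "0 0 0 0 0 0 0" --pt "0 0 0 0 0 0 0" --pt "0 0 0 0 0 0 0" --pt "0 0 0 0 0 0 0" --pt "0 0 0 0 0 0 0" --pt "0 0 0 0 0 0 0"

```text
clock: 11.6
position: [0.5097, -0.1444, 0.1055]
eef_rot: [-3.126, 0.316, -0.0]
contact_force: [0.2, -0.1, -0.2]
gripper_width: 0.002
```

```bash
python3 - <<'E'
from h import *
p,d=bot.snapshot("scene");np.savez("pics/scene10.npz",p=p,d=d)
a,b,c,e=(165,100,405,280)
cv2.imwrite("pics/scene10.png",cv2.resize(p[b:e,a:c,::-1],None,fx=3.3,fy=3.3,interpolation=cv2.INTER_CUBIC))
st();togo((.5095,-.1446,.083),(.2,.98))
P=cloud("scene",d);S=p.max(2)
m=np.zeros((480,640),bool);m[195:222,215:250]=True
print(lidfit(p,(232,216),h=.049))
E
```

```text
{'clock': np.float64(11.65), 'position': array([ 0.5097, -0.1445,  0.1055]), 'contact_force': array([ 0.1329,  0.0788, -0.153 ]), 'gripper_width': np.float64(0.0035), 'eef_rot': array([ 3.1257e+00, -3.1550e-01,  1.0000e-04])}
shift [-0.2  0.2 22.5] turn z 0.0001 tilt [ 0.     -0.0001  0.    ] q6 1.282
(array([ 0.51512578, -0.14558539,  0.06817987]), 26, np.float64(0.0024092139437876248))
```

View pics/scene10.png

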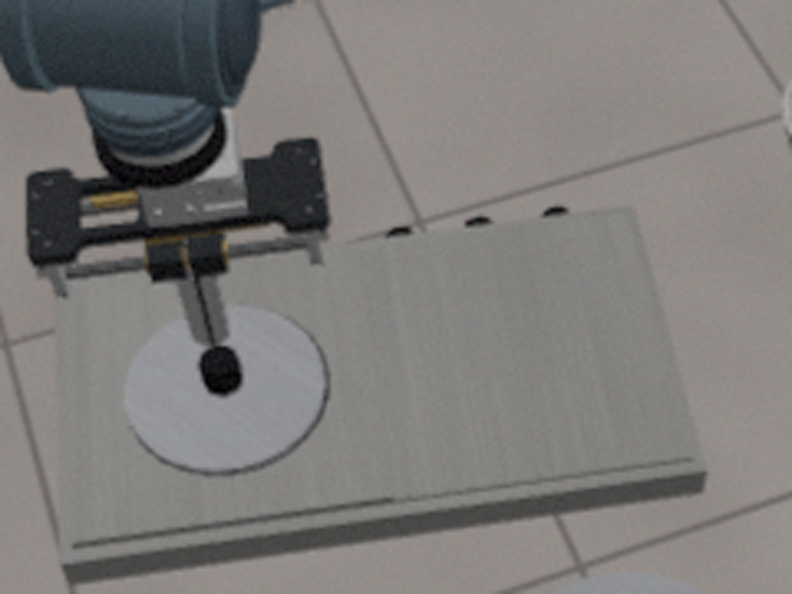

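The lid sits level in the pocket and the shut fingers at about (212,340) are above the knob at (221,370). I'll press down in small steps.

Request:
carry_out --pt "0 1 8 0 0 0 0" --pt "0 1 16 0 0 0 0" --pt "0 1 22 0 0 0 0" --pt "0 1 24 0 0 0 0" --pt "0 1 25 0 0 0 0" --pt "0 1 25 0 0 0 0"

```text
clock: 12.25
position: [0.5095, -0.1454, 0.0804]
eef_rot: [-3.126, 0.316, 0.0]
contact_force: [-0.0, 0.5, -0.0]
gripper_width: 0.006
```

Request:
carry_out --pt "0 0 0.5 0 0 0 0" --pt "0 0 1 0 0 0 0" --pt "0 0 1 0 0 0 0"

```text
clock: 12.55
position: [0.5096, -0.1455, 0.0796]
eef_rot: [3.126, -0.316, 0.0]
contact_force: [-0.3, -0.1, -0.4]
gripper_width: 0.004
```

Request:
carry_out --pt "0 0 0.5 0 0 0 0" --pt "0 0 1 0 0 0 0" --pt "0 0 1 0 0 0 0"

```text
clock: 12.85
position: [0.5097, -0.1455, 0.079]
eef_rot: [3.126, -0.315, 0.0]
contact_force: [-1.8, 0.7, 4.5]
gripper_width: 0.007
```

Request:
carry_out --pt "0 0 0.5 0 0 0 0" --pt "0 0 1 0 0 0 0"

```text
clock: 13.05
position: [0.5097, -0.1455, 0.0777]
eef_rot: [3.126, -0.315, 0.001]
contact_force: [-1.7, 0.7, 5.0]
gripper_width: 0.005
```

Request:
carry_out --pt "0 0 0.5 0 0 0 0" --pt "0 0 1 0 0 0 0"

```text
clock: 13.25
position: [0.5097, -0.1455, 0.0765]
eef_rot: [3.126, -0.316, 0.001]
contact_force: [-1.5, 0.6, 3.8]
gripper_width: 0.004
```

Request:
carry_out --pt "0 0 0.5 0 0 0 0" --pt "0 0 1 0 0 0 0"

```text
clock: 13.45
position: [0.5097, -0.1455, 0.0755]
eef_rot: [3.126, -0.316, 0.001]
contact_force: [-0.1, 0.3, 4.1]
gripper_width: 0.004
```

Request:
carry_out --pt "0 0 0.3 0 0 0 0" --pt "0 0 0.6 0 0 0 0"

```text
clock: 13.65
position: [0.5097, -0.1455, 0.0752]
eef_rot: [3.126, -0.315, 0.0]
contact_force: [-1.6, 1.1, 8.2]
gripper_width: 0.0
```

Request:
carry_out --pt "0 0 0.3 0 0 0 0" --pt "0 0 0.3 0 0 0 0"

```text
clock: 13.85
position: [0.5097, -0.1455, 0.0752]
eef_rot: [3.126, -0.315, 0.0]
contact_force: [-2.8, 1.1, 8.5]
gripper_width: 0.008
```

Request:
carry_out --pt "0 0 0.3 0 0 0 0" --pt "0 0 0.6 0 0 0 0" --pt "0 0 0.6 0 0 0 0"

```text
clock: 14.15
position: [0.5097, -0.1455, 0.0751]
eef_rot: [3.126, -0.315, -0.0]
contact_force: [-4.0, 1.9, 12.6]
gripper_width: 0.005
```

Request:
carry_out --pt "0 0 0.3 0 0 0 0" --pt "0 0 0.6 0 0 0 0" --pt "0 0 0.6 0 0 0 0"

```text
clock: 14.45
position: [0.5098, -0.1456, 0.0751]
eef_rot: [3.126, -0.315, -0.001]
contact_force: [-5.6, 2.1, 16.0]
gripper_width: 0.006
```

Hard stop at z = 0.075 with 16 N on it. I'll retreat and check.

Request:
carry_out --pt "0 0 -2 0 0 0 0" --pt "0 0 -6 0 0 0 0" --pt "0 0 -20 0 0 0 0" --pt "0 0 -50 0 0 0 0" --pt "0 0 -90 0 0 0 0" --pt "0 0 -120 0 0 0 0" --pt "0 0 -120 0 0 0 0" --pt "0 0 -120 0 0 0 0"

```text
clock: 15.25
position: [0.5097, -0.1456, 0.1941]
eef_rot: [3.125, -0.315, 0.002]
contact_force: [0.6, -0.1, -0.1]
gripper_width: 0.006
```

```bash
python3 - <<'E'
from h import *
p,d=bot.snapshot("scene");np.savez("pics/scene11.npz",p=p,d=d);st()
cv2.imwrite("pics/scene11.png",p[:,:,::-1])
P=cloud("scene",d)
med=lambda a,b,c_,e:np.median(P[b:e,a:c_,2])*1000
print("L %.1f M %.1f R %.1f B %.1f deck %.1f deckfront %.1f"%(med(207,213,217,228),med(222,227,244,238),med(249,210,260,226),med(235,196,250,203),med(275,210,310,235),med(200,253,240,262)))
print(lidfit(p,(232,218),h=.045),"pocket scene .5148,-.1438")
p0=np.load("pics/scene0.npz")['p'];print("moved px",[(n,int((np.abs(p[b:e,a:c].astype(int)-p0[b:e,a:c]).max(2)>30).sum())) for n,(a,b,c,e) in dict(bowl=(395,110,462,165),jar=(455,165,500,220),spoon=(110,205,142,290),mug=(90,285,160,342)).items()])
E
```

```text
{'clock': np.float64(15.3), 'position': array([ 0.5089, -0.1452,  0.1927]), 'contact_force': array([0.2955, 0.6239, 0.1355]), 'gripper_width': np.float64(0.0065), 'eef_rot': array([-3.1253e+00,  3.1550e-01,  1.8000e-03])}
L 43.6 M 43.3 R 43.6 B 43.4 deck 43.2 deckfront 43.2
(array([ 0.51406969, -0.14525264,  0.06767837]), 30, np.float64(0.0010916320196208418)) pocket scene .5148,-.1438
moved px [('bowl', 0), ('jar', 0), ('spoon', 0), ('mug', 0)]
```

View pics/scene11.png

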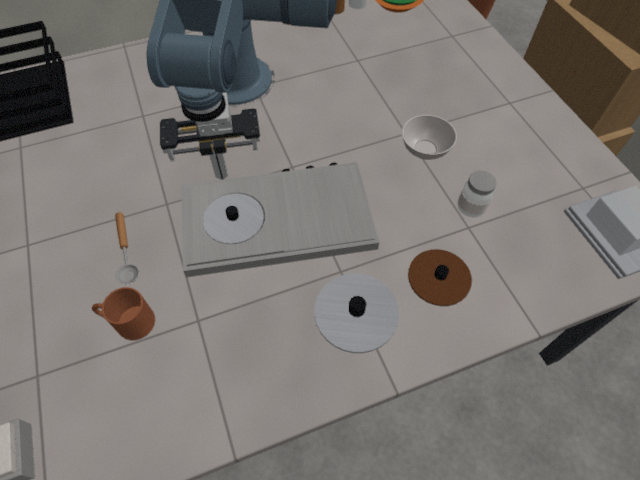

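The lid at (233,218) is flush and level. The lid top and the deck agree within 0.4 mm by depth, the gripper is clear, and nothing else has moved.

```bash
python3 -c "
from station import bot
print(bot.finish_job())"
```

```text
the job is handed in; nothing more can be done
None
```

The lid is in the pocket, pressed fully home and flush with the deck, and I handed the job in at about 15.3 s of the 64 s allowed. No verdict came back.

**What I did:** I gripped the knob, slid the lid to about 23 mm short of the pocket, then loosened the grip to a loose cage. I pushed it on in small steps until it dropped in level. I then pressed the knob with shut fingers until it stopped at a tip height of 75 mm, where 75 mm was expected. The highest press force I read was 16 N vertical. Finally I raised the fingers clear.

**Last checks:**
- **Flush and level:** lid top and deck agree within 0.4 mm by depth at four spots.
- **Position:** the lid's centre is about 1.6 mm from the pocket centre seen in the images. That is roughly the pocket's clearance.
- **Other objects:** the bowl, jar, spoon and mug show no image change, and the gripper touches nothing.

**Disagreement:** the two cameras differed by 5–9 mm because the scene camera was off by about 2.5 pixels. I corrected this using the gripper's known position, after which the measured heights matched the given ones. The centre comparison above uses uncorrected scene-camera positions, so the shared offset mostly cancels.

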